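# Rebuild the tube rotator

## Robot

A 6-joint arm with a two-finger parallel gripper is mounted at the origin on the work surface. World frame = base frame: x ahead of the robot, y to its left, z up, the work surface at z = 0. Lengths are in m, angles in rad, forces in N, time in s.
With the tool pointing down it reaches from about 0.3 to 0.775 m from the base axis. Payload 14.6 kg.
Tool frame: the origin (TCP) lies at the very end of the fingers, on their centre line; the grasp point (between the pads) lies 19 mm behind it (ctrl.grasp_offset is the distance from the TCP to the grasp point, in m); z points along the fingers, y is the line along which they close (so a half turn about z gives the same grasp; the last joint's range is limited). The gripper opens to 94 mm and grips with 3 to 60 N. Pads are 16 mm wide; open, the fingers measure 119 mm over their backs; the gripper's body (75 mm by 177 mm) begins 78 mm behind the grasp point.
Start: joints at [1.088, 0.3, 1.521, -0, 1.321, -0.067], TCP at [0.222, 0.503, 0.205] pointing down, gripper open.
Joint ranges: [-3.03, 3.03], [-0.79, 2.21], [0.23, 2.52], [-1.04, 4.18], [0, 3.07], [-2.55, 2.55]. Speed limits (rad/s): [2.22, 2.22, 2.57, 3.14, 3.14, 3.14].

## Interface

Orientations are given as [roll, pitch, yaw] about the fixed x, y, z axes, in that order (R = Rz(yaw) Ry(pitch) Rx(roll)).
In Python, from station import ctrl gives the robot as it stands.
- The arm moves only by the tool step_arm, never from a script. Its argument "plan" is a list that holds one entry, the list of rows, each a list of 6 numbers: the shift along the tool's x, y, z in units of 30 mm (1.0 is 30 mm), then the turn, a rotation vector about the tool's x, y, z in units of 6 degrees (1.0 is 6 degrees). In form: [[[dx, dy, dz, wx, wy, wz], ...]]. A call has 1 to 8 rows; each row is the pose to reach, as a shift and turn from the pose commanded when the call began, along the tool's axes at that moment; what a row does not reach only later rows make up. A row lasts 1/12 s, in which the tool goes at most 41.7 mm and 7.16 degrees, less where a joint would pass 70% of its speed; a pose out of reach is approached as far as the arm can. A call with a gripper value outside its range is refused whole. "grip" is the opening, from 0 (shut) to 1 (fully open), set as the call begins (left out, the last holds). The fingers move at their own pace and stop on an object; "squeeze" is the grip in N (left out, the last holds). Time passes only in rows, so rows that repeat a pose let the fingers close. It gives the time, the measured TCP pose, the force, the opening and the grip force at its end, in the units of the state.
- ctrl.get_obs(): the state, without advancing time (a new reading comes with each control period).
- ctrl.camera(name): name is "scene" or "top" or "wrist"; returns the picture (480x640x3 uint8, red, green, blue); there is no depth.
- ctrl.camera_model(name): a dict with "intrinsics" (3x3 intrinsics, pixels), "R" (3x3) and "t" (3): a world point X has camera coordinates R X + t; the wrist camera has in their place "tool_from_camera" (4x4, takes a point from camera to tool coordinates, whose origin is the TCP and whose axes are the flange's). Camera axes: x right, y down, z forward; pixel columns grow to the right and rows downward; lengths in m; the calibration is good to about 2 mm. A picture is of the moment at which its call begins: read the wrist's pose just before it. camera_model takes no time and is no camera call.
- ctrl.hand_in(): hands the job in; it is judged then, once.
Trained networks look in the newest picture that a camera, given by its name, has taken for a name from the list of things; names that differ only in an ending like _2 or _b are one class to them, and where a whole thing is asked for, a point or a joint stands for the part that bears it (a point fixed in the world has none). Each returns a list of dicts, best first, with "confidence" (0 to 1); they miss things now and then, are a little off and sometimes report something else, mostly with a low value. They report only what shows in the picture. A call takes as long as a camera call. They do not tell look-alikes from the thing itself.
- ctrl.masks_of(query, camera): "pixels" (480x640 bool, what is visible of it) and "at" ([column, row] in pixels, amid what is visible of it).
- ctrl.place_of(query, camera): "at" ([column, row] in pixels: a listed point, or the origin of a listed thing).
The state is a dict: "time_s": time; "qpos": joint angles; "joint_vel": joint speeds; "tau": joint torques, N m; "ee_pos": TCP position; "eef_rot": TCP orientation; "force": force on the tool from outside, world axes, zero at the start; "moment": the same for the moment, N m; "grip_width": finger opening in m; "grip_force": force on a finger pad.
Only numpy, scipy, OpenCV 4.12 (cv2) and the standard library are available. Lean on these libraries where they do the work, as an engineer would, in place of code of your own. Each camera call takes 0.05 s, during which the arm holds its last target. There are 200 camera calls.

## Task

Put the tube rotator back together on its leaning D-shaped shaft: first the large drum with its hub outwards, pushed fully home on the spacer already fitted, then the steel collar fully home on the drum's hub. Turn each part so that the flat in its bore matches the flat of the shaft. The other spacer is a spare: leave it, the beaker and the marker pen where they are.

Things in the scene. Friction and masses are not known exactly. Their poses are not given: they have to be found in the camera images.
- rotator: tube rotator, fixed: white wedge-shaped housing 190 (x) x 130 (y) mm, 145 mm tall at the rear (+x), its top face sloping down at 25 degrees to the front (-x). Origin: centre of the underside. A steel shaft stands square on the sloping face, so it leans 25 degrees from vertical towards the housing's front.
- shaft_seat (a point): on the shaft axis at the top of the spacer already fitted (aluminium washer 80 mm across, 10 mm thick, on the sloping face). z points out along the shaft, x from the axis square to the shaft's flat; the frame turns with the shaft. The shaft is a steel D, 30 mm round, flat 8 mm from the axis.
- shaft_tip (a point): on the axis at the free end of the shaft, 82 mm beyond shaft_seat; the last 8 mm taper to 0.6 of the section. The shaft may start at any angle about its axis (within 46 degrees of its flat facing uphill); the drive is stiff, turning only above 0.15 N m.
- drum: grey plastic tube drum: disc 150 mm across, 10 mm thick, round hub 54 mm across on top, 40 mm high in all, 0.2 to 0.41 kg. The D bore runs right through: 34 mm round, its flat 10 mm from the axis on the part's +x side. Origin: on the bore axis at the underside; z along the bore, up as it lies. A low rib on the disc, in the gap of the circle of flush black grommets, is on the flat's side.
- collar: steel collar: round ring 60 mm across, 34 mm tall, 0.18 to 0.34 kg; either end may lead. The D bore runs right through: 34 mm round, its flat 10 mm from the axis on the part's +x side. Origin: on the bore axis at the underside; z along the bore, up as it lies. A small dark line on its top is on the flat's side.
- collar_mid (a point): centre of the collar, on its bore axis, 17 mm above the origin of the collar.
- spare_spacer: duplicate of the fitted spacer: aluminium washer 80 mm across, 10 mm thick, with the same D bore; not needed. Origin: centre of the underside.
- beaker: glass beaker 72 mm across, 70 mm tall, standing among the parts. Origin: centre of the underside.
- marker: bystander: black pen 135 mm long, 14 mm thick. Origin: centre of the underside.
Mind the look-alikes: they are no part of the job. What is shaped like the collar but orange or purple is not meant.

How it is judged:
By the outcome, as a careful person would: the job done as asked, in the order asked, and still so for the second after the job is handed in, with the robot touching nothing.
It also fails if it takes over 72 s, if anything falls off the work surface, if the arm or the gripper's body presses on something with over 40 N, if the wrist force passes 120 N, or if a joint passes its speed limit or range.

## Working session

There is one attempt and no reset: what is moved stays moved. The work goes in short steps, Python scripts to look and compute and a tool call to move; the robot and the scene stay as the last step left them, time stands still between calls to the robot, and variables do not carry over. Pictures are saved under pics/ and viewed, at most 10 in all, crops included, and the job is handed in when it is done.

Besides the shell and the picture viewer there is one more tool, called after "Call:" as name([rows], argument=value, ...), one row to a line, values as JSON. step_arm: Moves the arm, as the interface text tells. Its arguments: {"type":"object","properties":{"plan":{"type":"array","items":{"type":"array","items":{"type":"array","items":{"type":"number"}}}},"grip":{"type":"number"},"squeeze":{"type":"number"}},"required":["plan"]}

```bash
mkdir -p pics; ls; python3 - <<'E'
from station import ctrl
import cv2,numpy as np
o=ctrl.get_obs();print({k:np.round(v,3) for k,v in o.items()})
ims=[]
for c in ["scene","top"]:
    im=ctrl.camera(c);cv2.imwrite(f"pics/{c}0.png",im[:,:,::-1])
    for q in ["rotator","shaft_seat","shaft_tip","drum","collar","collar_mid","spare_spacer","beaker","marker"]:
        print(c,q,[(np.round(d["at"]).tolist(),round(d["confidence"],2)) for d in ctrl.place_of(q,c)][:4])
for c in ["scene","top","wrist"]: print(c,{k:np.round(v,4).tolist() for k,v in ctrl.camera_model(c).items()})
E
```

```text
pics
{'time_s': np.float64(0.0), 'qpos': array([ 1.088,  0.3  ,  1.522, -0.   ,  1.321, -0.067]), 'joint_vel': array([-0.   ,  0.002,  0.002, -0.002, -0.001, -0.   ]), 'tau': array([ 1.0000e-03, -5.3180e+01, -3.5274e+01,  7.1000e-02,  2.4000e-02,
       -0.0000e+00]), 'ee_pos': array([0.222, 0.503, 0.205]), 'eef_rot': array([-3.14 , -0.   ,  2.726]), 'force': array([0.187, 1.395, 0.283]), 'moment': array([-0.006, -0.002, -0.021]), 'grip_force': np.float64(0.0), 'grip_width': np.float64(0.094)}
scene rotator [([341.0, 318.0], 0.79)]
scene shaft_seat [([342.0, 285.0], 0.88)]
scene shaft_tip [([335.0, 253.0], 0.98), ([420.0, 213.0], 0.56)]
scene drum [([231.0, 386.0], 0.59)]
scene collar [([451.0, 245.0], 0.97), ([392.0, 244.0], 0.95), ([419.0, 219.0], 0.67)]
scene collar_mid [([394.0, 243.0], 0.92), ([417.0, 212.0], 0.66), ([454.0, 241.0], 0.56)]
scene spare_spacer [([166.0, 318.0], 0.69)]
scene beaker [([361.0, 181.0], 0.77)]
scene marker [([278.0, 244.0], 0.71)]
top rotator [([336.0, 197.0], 0.59)]
top shaft_seat [([334.0, 190.0], 0.72)]
top shaft_tip [([333.0, 201.0], 0.92)]
top dru
[... 356 characters left out ...]
er [([319.0, 305.0], 0.85)]
scene {'intrinsics': [[457.2015, 0.0, 318.4824], [0.0, 457.2015, 241.2376], [0.0, 0.0, 1.0]], 'R': [[0.7151, 0.699, -0.0033], [0.578, -0.5939, -0.5596], [-0.3931, 0.3983, -0.8287]], 't': [-0.4124, -0.2428, 1.2567]}
top {'intrinsics': [[487.4899, 0.0, 320.0093], [0.0, 487.4899, 238.708], [0.0, 0.0, 1.0]], 'R': [[0.0227, -0.9997, 0.007], [-0.9886, -0.0235, -0.1487], [0.1488, -0.0035, -0.9889]], 't': [-0.0056, 0.5781, 0.9467]}
wrist {'intrinsics': [[360.7023, 0.0, 314.7907], [0.0, 360.7023, 233.9843], [0.0, 0.0, 1.0]], 'tool_from_camera': [[-0.0008, -0.9626, -0.2709, 0.0775], [1.0, -0.0004, -0.0015, -0.0009], [0.0013, -0.2709, 0.9626, -0.1799], [0.0, 0.0, 0.0, 1.0]]}
```

View pics/top0.png

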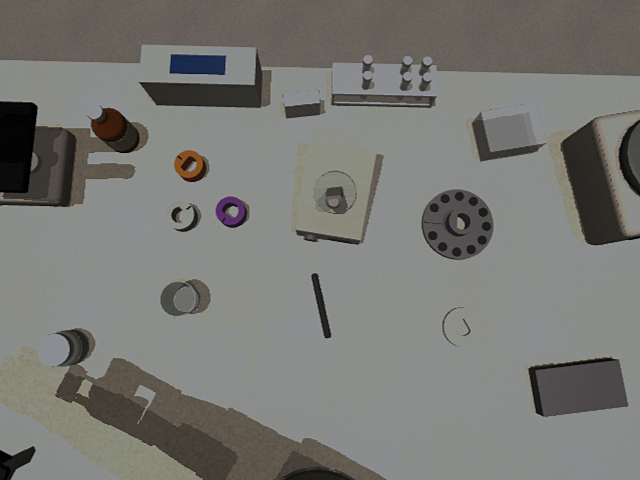

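View pics/scene0.png

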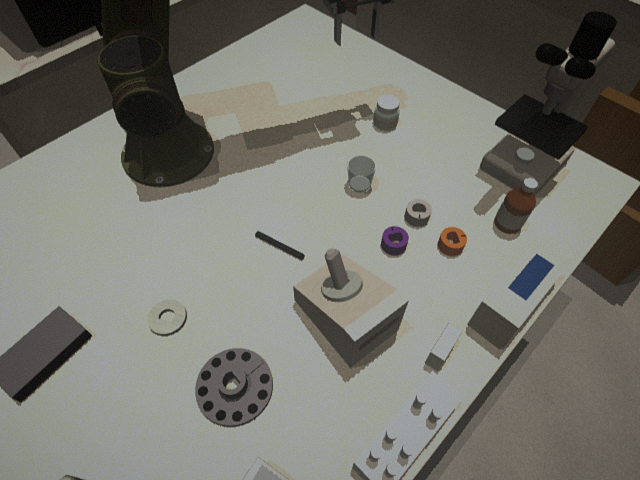

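The pictures show the scene layout. The top view has the steel collar at (183,217), with look-alikes in orange at (190,166) and purple at (232,212). The drum is at (458,224) with its rib to the left, the spare spacer at (458,327), the beaker at (182,298) and the shaft tip at (333,201). In the scene view the steel collar is at (418,212), purple at (395,240), orange at (453,240) and the drum at (233,385).

Next I triangulate.

```bash
cat > h.py <<'E'
from station import ctrl
import numpy as np, cv2
from scipy.spatial.transform import Rotation as Ro
def tool():
    o=ctrl.get_obs(); return Ro.from_euler('xyz',o['eef_rot']).as_matrix(),np.array(o['ee_pos'])
def pose(c,T=None):
    """K, R, t with cam = R X + t"""
    m=ctrl.camera_model(c);K=np.array(m['intrinsics'])
    if c!='wrist': return K,np.array(m['R']),np.array(m['t'])
    R,p=T or tool();M=np.array(m['tool_from_camera']);Rc=R@M[:3,:3];pc=R@M[:3,3]+p
    return K,Rc.T,-Rc.T@pc
def ray(P,uv):
    K,R,t=P;d=R.T@np.linalg.solve(K,[uv[0],uv[1],1]);return -R.T@t,d/np.linalg.norm(d)
def tri(obs):
    A=np.zeros((3,3));b=np.zeros(3)
    for P,uv in obs:
        o,d=ray(P,uv);M=np.eye(3)-np.outer(d,d);A+=M;b+=M@o
    X=np.linalg.solve(A,b)
    return X,[np.round(proj(P,X)-uv,1).tolist() for P,uv in obs]
def proj(P,X):
    K,R,t=P;q=(R@np.asarray(X).T).T+t;q=q@K.T;return q[...,:2]/q[...,2:]
def onz(P,uv,z):
    o,d=ray(P,uv);return o+d*(z-o[2])/d[2]
E
python3 - <<'E'
from h import *
S,T=pose('scene'),pose('top')
for n,a,b in [('seat',(342,285),(334,190)),('tip',(335,253),(333,201)),('drum',(231,386),(460,224)),('collar',(419,219),(181,217)),('cmid',(417,212),(181,217)),('spare',(166,318),(460,329)),('beaker',(361,184),(183,298))]:
    X,e=tri([(S,a),(T,b)]);print(n,X.round(4),e)
X=[0.5,0.25,0.3]
E
```

```text
seat [ 0.661  -0.0177  0.1152] [[0.8, -0.1], [0.6, 0.5]]
tip [ 0.6265 -0.0105  0.1842] [[-1.7, 0.3], [-1.4, -1.2]]
drum [ 0.6211 -0.2879  0.0102] [[0.3, -0.0], [0.3, 0.2]]
collar [ 0.627   0.3088 -0.0145] [[0.0, -0.0], [0.0, 0.0]]
cmid [0.6209 0.2997 0.0172] [[0.1, -0.0], [0.1, 0.1]]
spare [ 0.4015 -0.2901 -0.0081] [[1.0, -0.1], [0.9, 0.5]]
beaker [ 0.4522  0.2893 -0.005 ] [[0.7, -0.2], [0.7, 0.6]]
```

Call:
step_arm([
  [[-14.3,-1.1,-0.5,0,0,-4],[-14.3,-1.1,-0.5,0,0,-4],[-14.3,-1.1,-0.5,0,0,-4],[-14.3,-1.1,-0.5,0,0,-4],[-14.3,-1.1,-0.5,0,0,-4],[-14.3,-1.1,-0.5,0,0,-4],[-14.3,-1.1,-0.5,0,0,-4],[-14.3,-1.1,-0.5,0,0,-4]],
])

```text
time_s: 1.67
ee_pos: [0.5079, 0.3494, 0.2169]
eef_rot: [3.141, 0.0, -3.139]
force: [0.1, 0.4, 0.4]
grip_width: 0.094
grip_force: 0.0
```

Call:
step_arm([
  [[-3.1,-1.6,0,0,0,0],[-3.1,-1.6,0,0,0,0],[-3.1,-1.6,0,0,0,0],[-3.1,-1.6,0,0,0,0],[-3.1,-1.6,0,0,0,0]],
])

```text
time_s: 2.08
ee_pos: [0.6, 0.3023, 0.2159]
eef_rot: [-3.141, -0.001, -3.14]
force: [-0.4, 0.2, -0.1]
grip_width: 0.0937
grip_force: 0.0
```

```bash
cat > look.py <<'E'
from h import *
import sys,pickle
def look(tag,qs):
    T=tool();im=ctrl.camera('wrist');cv2.imwrite(f'pics/{tag}.png',im[:,:,::-1]);P=pose('wrist',T)
    pickle.dump((T,P),open(f'{tag}.pkl','wb'))
    r={}
    for q in qs:
        r[q]=ctrl.place_of(q,'wrist')[:3]
        print(tag,q,[(np.round(d["at"],1).tolist(),round(d["confidence"],2)) for d in r[q]])
    return P,r
E
python3 - <<'E'
from look import *
P,r=look('w1',['collar','collar_mid'])
for d in r['collar_mid']: print(onz(P,d['at'],.017).round(4))
for d in r['collar']: print(onz(P,d['at'],0).round(4))
E
```

```text
w1 collar [([311.0, 226.1], 0.93), ([304.6, 314.6], 0.7), ([11.7, 55.2], 0.61)]
w1 collar_mid [([310.8, 232.9], 0.94), ([301.9, 317.0], 0.82), ([217.7, 240.0], 0.78)]
[0.6269 0.2959 0.017 ]
[0.7287 0.2853 0.017 ]
[0.6351 0.1938 0.017 ]
[0.6237 0.2959 0.    ]
[0.7347 0.2879 0.    ]
[ 0.4472 -0.0037  0.    ]
```

View pics/w1.png

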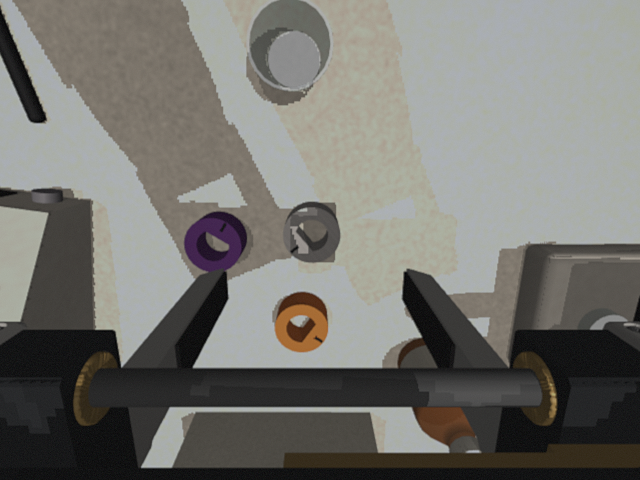

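The wrist view shows the steel collar at (313,232), purple at (215,242), orange at (301,322) and the beaker at (290,50). A close crop of the collar will confirm the choice and show its mark.

```bash
python3 - <<'E'
import cv2
im=cv2.imread('pics/w1.png')[190:275,270:355]
cv2.imwrite('pics/w1c.png',cv2.resize(im,(595,595),interpolation=cv2.INTER_CUBIC))
E
```

```text
(no output)
```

View pics/w1c.png

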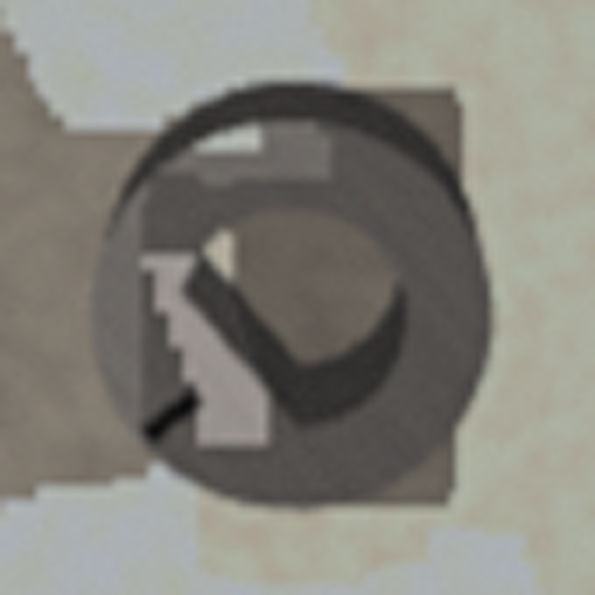

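The crop confirms the steel collar. Its dark line is at lower left, around full-image (294,249), with the centre of the top at about (312,234.6). Next I view the shaft nearly along its axis.

Call:
step_arm([
  [[0.3,-9.6,-1.5,0,0,0],[0.3,-9.6,-1.5,0,0,0],[0.3,-9.6,-1.5,0,0,0],[0.3,-9.6,-1.5,0,0,0],[0.3,-9.6,-1.5,0,0,0],[0.3,-9.6,-1.5,0,0,0],[0.3,-9.6,-1.5,0,0,0],[0.3,-9.6,-1.5,0,0,0]],
])

```text
time_s: 2.9
ee_pos: [0.5909, 0.01, 0.2637]
eef_rot: [-3.14, 0.003, 3.141]
force: [0.7, 0.4, 0.3]
grip_width: 0.0945
grip_force: 0.0
```

```bash
python3 - <<'E'
from look import *
T,P=pickle.load(open('w1.pkl','rb'))
c=onz(P,(311.9,234.6),.034);m=onz(P,(294.4,249.4),.034);d=m-c
print('collar',c.round(4),np.hypot(*d[:2]),np.degrees(np.arctan2(d[1],d[0])))
P,r=look('w2',['shaft_seat','shaft_tip','rotator'])
print(tool())
im=cv2.imread('pics/w2.png');cv2.imwrite('pics/w2c.png',cv2.resize(im[150:350,190:450],(780,600),interpolation=cv2.INTER_CUBIC))
E
```

```text
collar [0.6241 0.2973 0.034 ] 0.024599415741028745 -48.69710255742844
w2 shaft_seat [([284.5, 288.2], 0.64)]
w2 shaft_tip [([282.9, 287.4], 0.72)]
w2 rotator [([289.3, 263.6], 0.66)]
(array([[-9.99989584e-01, -4.56410719e-03,  3.82220748e-05],
       [-4.56409829e-03,  9.99989558e-01,  2.29774274e-04],
       [-3.92703901e-05,  2.29597432e-04, -9.99999973e-01]]), array([0.59106486, 0.01648986, 0.26172666]))
```

View pics/w2c.png

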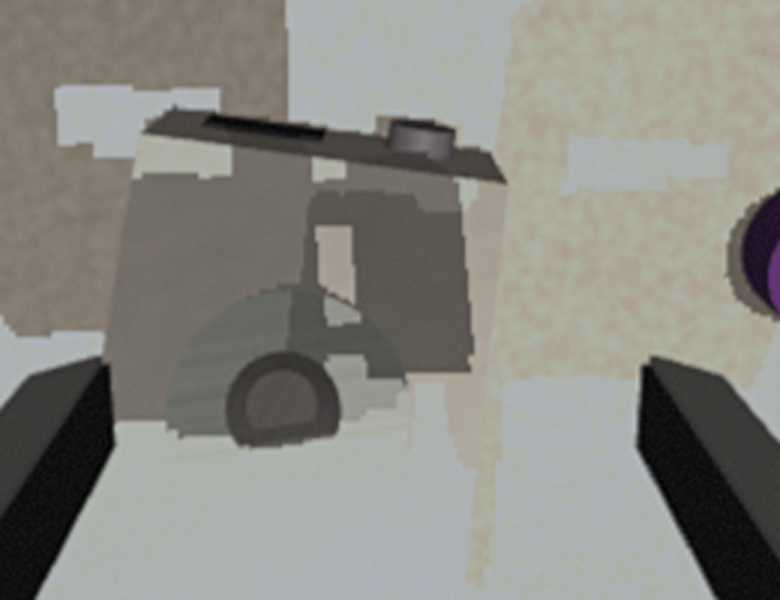

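The crop shows the shaft end at full-image (284,285), with its flat facing the bottom of the image (uphill) and slightly to the right. The spacer circle is nearly concentric, so the view is almost along the axis. I fit the pose from this.

```bash
cat > fit.py <<'E'
from look import *
from scipy.optimize import least_squares
T,P=pickle.load(open('w2.pkl','rb'));S,To=pose('scene'),pose('top')
f=lambda x,y:np.array([190+x/3,150+y/3])
a,b=onz(P,f(145,132),.0564),onz(P,f(503,183),.0564);e=b-a
print('front edge',a.round(4),b.round(4),np.linalg.norm(e));psi=np.arctan2(-e[0],e[1]);print('yaw',np.degrees(psi))
o,d=ray(P,(284.6,285.1));print('axis ray',(-d).round(3),'tilt',np.degrees(np.arccos(-d[2])),'az',np.degrees(np.arctan2(d[1],d[0])))
def axes(psi):
    z=np.array([-np.sin(np.radians(25))*np.cos(psi),-np.sin(np.radians(25))*np.sin(psi),np.cos(np.radians(25))])
    y=np.array([-np.sin(psi),np.cos(psi),0]);return np.c_[np.cross(y,z),y,z]
def res(v):
    A=axes(v[3]);s=v[:3];th=v[4]
    c=lambda h,k=0:s+A[:,2]*h+k
    fl=np.cos(th)*A[:,0]+np.sin(th)*A[:,1];tg=np.cross(A[:,2],fl)
    r=[proj(P,c(82))-f(282,404),proj(P,c(74))-f(283.5,407.5),proj(P,c(0))-f(287,404)] if 0 else []
    mm=.001
    r=[proj(P,s+A[:,2]*.082)-f(282,404),proj(P,s+A[:,2]*.074)-f(283.5,407.5),proj(P,s)-f(287,404)]
    r+=[(proj(S,s)-(342,285))*.5,(proj(S,s+A[:,2]*.082)-(335,253))*.5,(proj(To,s)-(334,190))*.5,(proj(To,s+A[:,2]*.082)-(333,201))*.5]
    for h,k,p,q in [(.082,.6,(255,432),(318,420)),(.074,1,(240,447),(335,435))]:
        for uv in (p,q):
            u0=proj(P,s+A[:,2]*h+fl*.008*k);u1=proj(P,s+A[:,2]*h+fl*.008*k+tg*.01*k);n=u1-u0;n=np.array([-n[1],n[0]])/np.linalg.norm(n)
            r.append([n@(f(*uv)-u0)])
    r.append([(v[3]-psi)*180/np.pi*1.0])
    return np.concatenate(r)
v=least_squares(res,[.661,-.0177,.115,psi,0]).x
np.save('shaft.npy',v)
A=axes(v[3]);print('seat',v[:3].round(4),'yaw',np.degrees(v[3]),'flat',np.degrees(v[4]),'tip',(v[:3]+A[:,2]*.082).round(4));print(res(v).round(1))
E
python3 fit.py
```

```text
front edge [ 0.5772 -0.0749  0.0564] [0.5961 0.0547 0.0564] 0.13099885140615436
yaw -8.29110720268616
axis ray [-0.404  0.086  0.911] tilt 24.372618938778366 az -12.015939368194847
seat [ 0.6597 -0.0203  0.115 ] yaw -8.602234462437819 flat 16.02886019623646 tip [ 0.6255 -0.0151  0.1893]
[ 0.4  0.9  0.1 -0.1  0.6  2.1 -0.3  0.2 -1.9 -0.   1.   0.6  0.6 -0.6
  0.6 -0.3  0.7  1.3 -0.3]
```

```bash
python3 - <<'E'
from fit import *
for uv,z in [((296,237),.0564),((362,243),.0564),((306,140),.145),((382,153),.145)]: print(onz(To,uv,z).round(4))
# check spacer outline & shaft circle by size
R=A
for h,r,px in [(0,.04,40.3),(.074,.015,19.2),(.082,.009,12)]:
    X=v[:3]+A[:,2]*h; print(h,np.linalg.norm(proj(P,X+A[:,1]*r)-proj(P,X-A[:,1]*r))/2,px)
cm=-P[1].T@P[2];print('cam',cm)
ys=ctrl.place_of('drum','top'); print(ys[0])
E
```

```text
front edge [ 0.5772 -0.0749  0.0564] [0.5961 0.0547 0.0564] 0.13099885140615436
yaw -8.29110720268616
axis ray [-0.404  0.086  0.911] tilt 24.372618938778366 az -12.015939368194847
seat [ 0.6597 -0.0203  0.115 ] yaw -8.602234462437819 flat 16.02886019623646 tip [ 0.6255 -0.0151  0.1893]
[ 0.4  0.9  0.1 -0.1  0.6  2.1 -0.3  0.2 -1.9 -0.   1.   0.6  0.6 -0.6
  0.6 -0.3  0.7  1.3 -0.3]
[0.5784 0.056  0.0564]
[ 0.5694 -0.0764  0.0564]
[0.7494 0.0387 0.145 ]
[ 0.7276 -0.1041  0.145 ]
0 40.57069265579092 40.3
0.074 19.137933603073918 19.2
0.082 11.812107891841299 12
cam [0.51247974 0.0090277  0.44335802]
{'at': [460.4, 224.3], 'confidence': 0.77}
```

```bash
python3 - <<'E' 2>&1 | tail -60
from fit import *
im=cv2.imread('pics/w2.png');g=cv2.cvtColor(im,cv2.COLOR_BGR2GRAY)
print(g[270:304,264:306])
E
```

```text
front edge [ 0.5772 -0.0749  0.0564] [0.5961 0.0547 0.0564] 0.13099885140615436
yaw -8.29110720268616
axis ray [-0.404  0.086  0.911] tilt 24.372618938778366 az -12.015939368194847
seat [ 0.6597 -0.0203  0.115 ] yaw -8.602234462437819 flat 16.02886019623646 tip [ 0.6255 -0.0151  0.1893]
[ 0.4  0.9  0.1 -0.1  0.6  2.1 -0.3  0.2 -1.9 -0.   1.   0.6  0.6 -0.6
  0.6 -0.3  0.7  1.3 -0.3]
[[104 107 104 ... 154 153 152]
 [108 108 107 ... 152 151 151]
 [109 108 108 ... 149 149 150]
 ...
 [172 172 172 ... 175 175 177]
 [175 175 175 ... 175 176 175]
 [174 175 175 ... 175 174 175]]
```

```bash
python3 - <<'E' 2>&1 | tail -30
from fit import *
im=cv2.imread('pics/w2.png');g=cv2.cvtColor(im,cv2.COLOR_BGR2GRAY).astype(float)
for c in range(268,304,3): print(c,g[278:304,c].astype(int).tolist())
# silhouette bottom: last row crossing 120 from dark to bright going down
cs=np.arange(272,299);rb=[]
for c in cs:
    k=[r for r in range(288,303) if g[r,c]<115<=g[r+1,c]][-1];rb.append(k+(115-g[k,c])/(g[k+1,c]-g[k,c]))
print(np.round(rb,1));print('slope deg',np.degrees(np.arctan(np.polyfit(cs,rb,1)[0])))
E
```

```text
front edge [ 0.5772 -0.0749  0.0564] [0.5961 0.0547 0.0564] 0.13099885140615436
yaw -8.29110720268616
axis ray [-0.404  0.086  0.911] tilt 24.372618938778366 az -12.015939368194847
seat [ 0.6597 -0.0203  0.115 ] yaw -8.602234462437819 flat 16.02886019623646 tip [ 0.6255 -0.0151  0.1893]
[ 0.4  0.9  0.1 -0.1  0.6  2.1 -0.3  0.2 -1.9 -0.   1.   0.6  0.6 -0.6
  0.6 -0.3  0.7  1.3 -0.3]
268 [58, 57, 59, 59, 61, 65, 64, 66, 65, 67, 67, 67, 66, 65, 66, 69, 66, 72, 95, 128, 161, 174, 172, 174, 175, 176]
271 [58, 60, 60, 59, 62, 61, 63, 64, 63, 65, 67, 67, 69, 66, 68, 69, 68, 68, 66, 68, 115, 159, 174, 177, 175, 176]
274 [72, 78, 82, 82, 81, 82, 83, 83, 81, 81, 81, 81, 81, 79, 73, 70, 69, 65, 64, 65, 77, 137, 172, 177, 176, 177]
277 [83, 82, 81, 81, 80, 81, 81, 79, 80, 78, 80, 78, 79, 83, 78, 69, 66, 66, 66, 71, 87, 146, 178, 177, 176, 175]
280 [80, 79, 80, 78, 80, 80, 79, 81, 81, 81, 84, 82, 82, 83, 75, 66, 66, 68, 66, 76, 90, 145, 178, 176, 175, 176]
283 [79, 79, 81, 79, 81, 81, 82, 83, 80, 80, 81, 81, 79, 77, 70, 68, 68, 69, 73, 77, 97, 149, 178, 177, 175, 177]
286 [82, 81, 81, 82, 80, 80
[... 166 characters left out ...]
6, 95, 149, 178, 178, 176, 176, 175]
292 [83, 83, 81, 81, 83, 82, 80, 80, 82, 80, 81, 84, 77, 68, 65, 66, 65, 79, 111, 157, 178, 177, 177, 176, 174, 177]
295 [57, 58, 61, 67, 70, 72, 76, 75, 76, 72, 70, 69, 67, 69, 69, 70, 69, 82, 143, 178, 177, 176, 175, 174, 176, 175]
298 [59, 57, 57, 59, 60, 61, 61, 62, 64, 65, 67, 64, 66, 66, 68, 66, 76, 112, 157, 177, 177, 176, 175, 175, 176, 175]
301 [85, 62, 57, 56, 58, 58, 58, 60, 61, 60, 62, 62, 60, 60, 60, 66, 90, 140, 171, 177, 177, 174, 176, 174, 175, 176]
[297.9 298.6 298.6 298.5 298.5 298.5 298.4 298.4 298.5 298.4 298.4 298.3
 297.5 297.4 297.4 297.4 297.4 297.4 297.3 296.3 296.1 295.9 295.6 295.5
 295.5 295.2 295.1]
slope deg -8.12877393914361
```

Call:
step_arm([
  [[-0.3,-10,1.3,0,0,0],[-0.3,-10,1.3,0,0,0],[-0.3,-10,1.3,0,0,0],[-0.3,-10,1.3,0,0,0],[-0.3,-10,1.3,0,0,0],[-0.3,-10,1.3,0,0,0],[-0.3,-10,1.3,0,0,0],[-0.3,-10,1.3,0,0,0]],
])

```text
time_s: 3.82
ee_pos: [0.6008, -0.2884, 0.2207]
eef_rot: [3.141, -0.002, -3.14]
force: [-0.7, 0.0, -1.5]
grip_width: 0.0939
grip_force: 0.0
```

```bash
python3 - <<'E' | tail -6
from look import *
P,r=look('w3',['drum'])
print(tool()[1],onz(P,r['drum'][0]['at'],0).round(4))
E
```

```text
w3 drum [([318.9, 222.7], 0.92)]
[ 0.60126107 -0.28556018  0.2212536 ] [ 0.6214 -0.2856  0.    ]
```

View pics/w3.png

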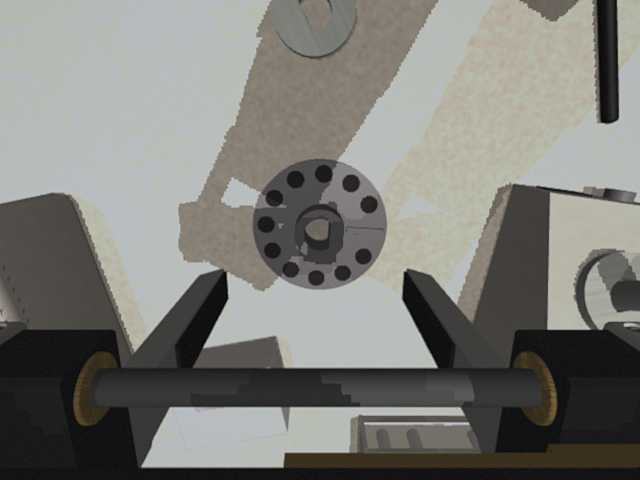

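The drum centre is at about (319.5,224), with the rib to the right at (365,229) in the grommet gap. I get its centre and angle from the grommets.

```bash
python3 - <<'E' | tail -12
from look import *
from scipy.optimize import least_squares
T,P=pickle.load(open('w3.pkl','rb'))
g=cv2.cvtColor(cv2.imread('pics/w3.png'),cv2.COLOR_BGR2GRAY)
m=((g<50)*255).astype(np.uint8);m[:150]=0;m[295:]=0;m[:,:250]=0;m[:,390:]=0
n,_,st,c=cv2.connectedComponentsWithStats(m)
p=np.array([c[i] for i in range(1,n) if 80<st[i,4]<400]);X=np.array([onz(P,q,.01) for q in p])[:,:2]
v=least_squares(lambda v:np.linalg.norm(X-v[:2],axis=1)-v[2],[.62,-.288,.055]).x
a=np.degrees(np.arctan2(X[:,1]-v[1],X[:,0]-v[0]));print(len(p),v.round(4),np.sort(a%360).round(1))
b=a%30;print('phase',np.degrees(np.angle(np.exp(1j*np.radians(a*12)).mean()))/12)
S,To=pose('scene'),pose('top')
print(tri([(P,(319.5,224)),(S,(234,386)),(To,(458,224.5))]))
E
```

```text
13 [ 0.624  -0.2843  0.0538] [ 25.3  55.4 116.1 146.5 177.  188.3 207.1 236.5 266.6 296.2 325.6 350.
 355.5]
phase -4.02415771694955
(array([ 0.62207251, -0.28464432,  0.0031105 ]), [[0.3, -0.0], [-0.5, 0.2], [-0.3, -0.2]])
```

Call:
step_arm([
  [[-0.72,0.08,3,0,0,0],[-0.72,0.08,3,0,0,0],[-0.72,0.08,6,0,0,0],[-0.72,0.08,6,0,0,0],[-0.72,0.08,6,0,0,0],[-0.72,0.08,6.8,0,0,0],[-0.72,0.08,6.8,0,0,0],[-0.72,0.08,6.8,0,0,0]],
])

```text
time_s: 4.58
ee_pos: [0.6232, -0.2803, 0.0185]
eef_rot: [3.141, -0.001, -3.136]
force: [-0.2, -0.0, 0.9]
grip_width: 0.0939
grip_force: 0.0
```

```bash
python3 - <<'E'
from h import *
o=ctrl.get_obs();print(o['ee_pos'],o['eef_rot'],o['qpos'])
E
```

```text
[ 0.62319892 -0.28026529  0.01854824] [ 3.14069457e+00 -1.35407872e-03 -3.13630214e+00] [-4.76276064e-01  7.81157995e-01  1.24422876e+00  1.87710827e-04
  1.11782195e+00 -2.05244458e+00]
```

Call:
step_arm([
  [[0,0,0.15,0,0,0],[0,0,0.15,0,0,0],[0,0,0.15,0,0,0],[0,0,0.15,0,0,0],[0,0,0.15,0,0,0],[0,0,0.15,0,0,0],[0,0,0.15,0,0,0],[0,0,0.15,0,0,0]],
], grip=0, squeeze=50)

```text
time_s: 5.25
ee_pos: [0.6229, -0.2827, 0.0145]
eef_rot: [-3.141, 0.0, -3.139]
force: [-0.1, -0.9, 2.5]
grip_width: 0.0533
grip_force: 50.0
```

```bash
cat > plan.py <<'E'
import contextlib,io
with contextlib.redirect_stdout(io.StringIO()):
    from fit import *
v[4]=np.radians(16.5)
A=axes(v[3]);fl=np.cos(v[4])*A[:,0]+np.sin(v[4])*A[:,1]
Dt=np.c_[fl,np.cross(A[:,2],fl),A[:,2]]
def goal(flat_deg,R0,s,off):
    D0=Ro.from_euler('z',flat_deg,degrees=True).as_matrix()
    return Dt@D0.T@R0, v[:3]+A[:,2]*(s+off)
def rel(Rf,pf,Rc,pc):
    w=Ro.from_matrix(Rc.T@Rf).as_rotvec(degrees=True)/6
    return np.r_[Rc.T@(pf-pc)/.03,w].round(2)
E
python3 - <<'E'
from plan import *
R0=Ro.from_euler('xyz',[np.pi,0,-3.139]).as_matrix();p0=np.array([.6229,-.285,.0145])
Rf,pf=goal(86,R0,.105,.0145)
print(pf,Ro.from_matrix(Rf).as_euler('xyz'))
print(rel(Rf,pf,R0,p0)); print('fl',fl,np.degrees(np.arctan2(fl[1],fl[0])))
E
```

```text
[ 0.60979288 -0.01274329  0.22332032] [2.73014572 0.14958709 1.74977319]
[ 0.41  9.08 -6.96 -2.27 -3.89 12.8 ]
fl [0.90169146 0.15084273 0.40521473] 9.496991535250608
```

Call:
step_arm([
  [[0,0,-4,0,0,0],[0,0,-4,0,0,0],[0,0,-4,0,0,0],[0.4,9.1,-9,-2.27,-3.89,12.8],[0.4,9.1,-9,-2.27,-3.89,12.8],[0.4,9.1,-9,-2.27,-3.89,12.8],[0.4,9.1,-9,-2.27,-3.89,12.8],[0.4,9.1,-9,-2.27,-3.89,12.8]],
])

```text
time_s: 5.92
ee_pos: [0.6136, -0.0986, 0.2349]
eef_rot: [2.988, 0.138, 2.536]
force: [1.3, -0.5, -3.2]
grip_width: 0.0534
grip_force: 50.0
```

```bash
python3 - <<'E'
from plan import *
R0=Ro.from_euler('xyz',[np.pi,0,-3.139]).as_matrix()
Rc,pc=tool();Rf,pf=goal(86,R0,.110,.0145);o=ctrl.get_obs()
print(pc,o['qpos'].round(2),o['grip_width'],rel(Rf,pf,Rc,pc))
E
```

```text
[ 0.61357288 -0.09856752  0.23494306] [-0.26  0.33  1.43  0.1   1.21 -1.27] 0.05342192661544511 [ 1.81  2.22  0.33 -1.26 -2.17  7.11]
```

Call:
step_arm([
  [[1.81,2.22,-0.2,-1.26,-2.17,7.11],[1.81,2.22,-0.2,-1.26,-2.17,7.11],[1.81,2.22,0,-1.26,-2.17,7.11],[1.81,2.22,0.33,-1.26,-2.17,7.11],[1.81,2.22,0.33,-1.26,-2.17,7.11],[1.81,2.22,0.33,-1.26,-2.17,7.11],[1.81,2.22,0.33,-1.26,-2.17,7.11],[1.81,2.22,0.33,-1.26,-2.17,7.11]],
])

```text
time_s: 6.58
ee_pos: [0.6071, -0.0137, 0.2266]
eef_rot: [2.732, 0.151, 1.754]
force: [0.2, 0.1, -2.8]
grip_width: 0.0534
grip_force: 50.0
```

```bash
python3 - <<'E'
from plan import *
R0=Ro.from_euler('xyz',[np.pi,0,-3.139]).as_matrix()
for i in range(3):
    Rc,pc=tool();Rf,pf=goal(86,R0,.110,.0145);o=ctrl.get_obs()
    print(pc,rel(Rf,pf,Rc,pc),o['joint_vel'].round(3)); a=ctrl.camera('scene')
print(o['force'],o['moment'],o['qpos'].round(2))
cv2.imwrite('pics/s4.png',cv2.resize(a[150:330,220:460,::-1],(800,600),interpolation=cv2.INTER_CUBIC))
E
```

```text
[ 0.60713843 -0.01365181  0.22658652] [ 0.03  0.04 -0.03 -0.02 -0.01  0.04] [-0.015  0.012 -0.032  0.039  0.037 -0.154]
[ 0.60737022 -0.01380509  0.2268237 ] [ 0.04  0.03 -0.03 -0.02 -0.02  0.08] [-0.011  0.008 -0.019  0.014  0.01  -0.054]
[ 0.60759369 -0.01401177  0.22698211] [ 0.05  0.03 -0.03 -0.02 -0.02  0.08] [-0.006  0.004 -0.012  0.003 -0.    -0.008]
[-0.40464148  0.13507409 -2.98243761] [-6.32330774e-05  4.62848652e-01 -3.00563312e-02] [-0.07  0.18  1.68 -0.04  0.85 -0.27]
```

View pics/s4.png

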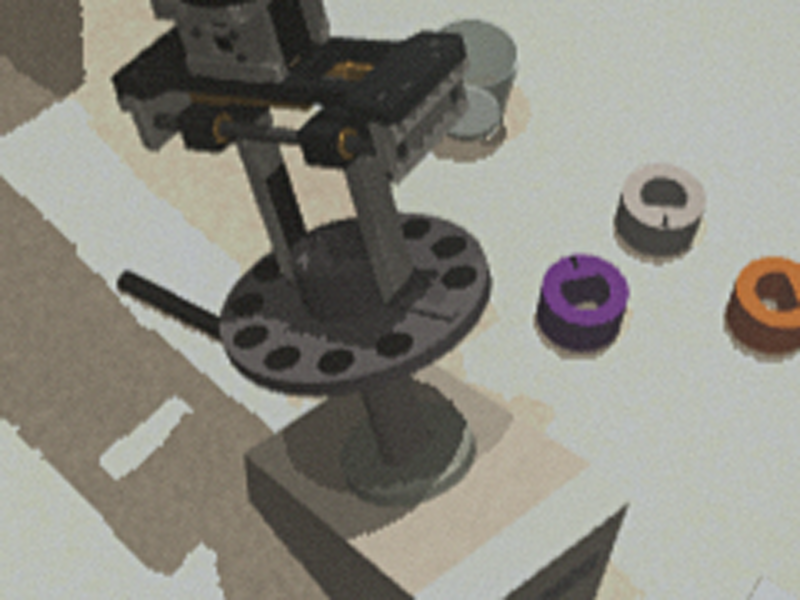

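The drum is held level with the sloping face and centred over the shaft, with its rib uphill at crop (430,313). I lower it carefully.

Call:
step_arm([
  [[0.05,0.03,0.4,0,0,0.08],[0.05,0.03,0.8,0,0,0.08],[0.05,0.03,1.1,0,0,0.08],[0.05,0.03,1.3,0,0,0.08],[0.05,0.03,1.5,0,0,0.08],[0.05,0.03,1.7,0,0,0.08],[0.05,0.03,1.7,0,0,0.08],[0.05,0.03,1.7,0,0,0.08]],
])

```text
time_s: 7.4
ee_pos: [0.6294, -0.0155, 0.1804]
eef_rot: [2.732, 0.148, 1.749]
force: [-0.0, 2.1, -5.7]
grip_width: 0.0532
grip_force: 50.0
```

```bash
cat > st.py <<'E'
from plan import *
import sys
fd,off,yaw,s=map(float,sys.argv[1:5])
R0=Ro.from_euler('xyz',[np.pi,0,yaw]).as_matrix()
for i in range(2):
    Rc,pc=tool();Rf,pf=goal(fd,R0,s,off);o=ctrl.get_obs()
    if i==0: ctrl.camera('wrist')
print('s',A.T@(pc-v[:3])-[0,0,off],'rel',rel(Rf,pf,Rc,pc),'F tool',(Rc.T@o['force']).round(1),'M',(Rc.T@o['moment']).round(2),o['qpos'].round(2),o['grip_width'])
E
python3 st.py 86 .0145 -3.139 0
```

```text
s [-0.00014825  0.0002082   0.05803339] rel [-0.01  0.01  1.93 -0.02 -0.01 -0.02] F tool [ 3.3 -2.   4.5] M [ 0.75  0.8  -0.03] [-0.07  0.27  1.68 -0.05  0.76 -0.25] 0.05337252275322462
```

Call:
step_arm([
  [[0,0,0.3,0,0,0],[0,0,0.5,0,0,0],[0,0,0.7,0,0,0],[0,0,0.9,0,0,0],[0,0,1.1,0,0,0],[0,0,1.3,0,0,0],[0,0,1.4,0,0,0],[0,0,1.4,0,0,0]],
])

```text
time_s: 8.12
ee_pos: [0.6471, -0.0178, 0.1426]
eef_rot: [2.731, 0.147, 1.749]
force: [-0.7, 4.2, -6.3]
grip_width: 0.0533
grip_force: 50.0
```

```bash
python3 st.py 86 .0145 -3.139 0
```

```text
s [-2.05162091e-05  4.93890235e-04  1.61092182e-02] rel [-0.02 -0.    0.54 -0.01 -0.01 -0.02] F tool [ 5.2 -0.9  6.7] M [ 0.49  1.12 -0.04] [-0.07  0.35  1.66 -0.05  0.69 -0.25] 0.05307699305568759
```

Call:
step_arm([
  [[0.04,0,0.2,0,0,0],[0.04,0,0.35,0,0,0],[0.04,0,0.4,0,0,0],[0.04,0,0.45,0,0,0],[0.04,0,0.5,0,0,0],[0.04,0,0.5,0,0,0]],
])

```text
time_s: 8.67
ee_pos: [0.6531, -0.0183, 0.13]
eef_rot: [2.73, 0.148, 1.748]
force: [-7.7, -0.7, 3.7]
grip_width: 0.0533
grip_force: 50.0
```

```bash
python3 st.py 86 .0145 -3.139 0
```

```text
s [0.00015703 0.00091564 0.00194161] rel [-0.03 -0.02  0.06 -0.   -0.   -0.02] F tool [-0.3 -6.  -6.4] M [ 1.14  0.11 -0.06] [-0.07  0.38  1.66 -0.05  0.67 -0.24] 0.05344848668226823
```

Call:
step_arm([
  [[0,0,0.04,0,0,0],[0,0,0.08,0,0,0],[0,0,0.08,0,0,0],[0,0,0.08,0,0,0]],
])

```text
time_s: 9.05
ee_pos: [0.6533, -0.0184, 0.1298]
eef_rot: [2.731, 0.148, 1.748]
force: [-37.5, 1.9, 32.4]
grip_width: 0.0531
grip_force: 50.0
```

```bash
python3 st.py 86 .0145 -3.139 0
```

```text
s [0.00018011 0.00091258 0.00170004] rel [-0.03 -0.02  0.06 -0.01 -0.   -0.02] F tool [  3.  -20.2 -45.3] M [4.2  0.68 0.01] [-0.07  0.38  1.66 -0.05  0.67 -0.24] 0.05303271238797936
```

Call:
step_arm([
  [[0,0,-0.07,0,0,0],[0,0,-0.07,0,0,0]],
])

```text
time_s: 9.27
ee_pos: [0.6534, -0.0182, 0.13]
eef_rot: [2.729, 0.149, 1.748]
force: [-5.6, -2.1, 7.3]
grip_width: 0.0532
grip_force: 50.0
```

Call:
step_arm([
  [[0,0,0,0,0,0],[0,0,0,0,0,0],[0,0,0,0,0,0],[0,0,0,0,0,0],[0,0,0,0,0,0],[0,0,0,0,0,0]],
], grip=0.85)

```text
time_s: 9.77
ee_pos: [0.6533, -0.0181, 0.1289]
eef_rot: [2.731, 0.148, 1.748]
force: [-0.1, 0.3, -0.6]
grip_width: 0.0797
grip_force: 0.0
```

```bash
python3 st.py 86 .0145 -3.139 0
```

```text
s [-0.00018772  0.00125199  0.00088643] rel [-0.04 -0.01  0.03 -0.01 -0.01 -0.02] F tool [-0.3 -0.2  0.6] M [ 0.26  0.02 -0.03] [-0.07  0.39  1.66 -0.05  0.67 -0.24] 0.07985200938733467
```

Call:
step_arm([
  [[0,0,-1,0,0,0],[0,0,-2,0,0,0],[0,0,-3,0,0,0],[0,0,-4,0,0,0],[0,0,-5,0,0,0],[0,0,-5,0,0,0],[0,0,-5,0,0,0],[0,0,-5,0,0,0]],
], grip=1)

```text
time_s: 10.48
ee_pos: [0.5906, -0.0087, 0.2641]
eef_rot: [2.732, 0.148, 1.748]
force: [-0.3, -1.1, -0.2]
grip_width: 0.0939
grip_force: 0.0
```

```bash
python3 st.py 86 .0145 -3.139 0; python3 - <<'E'
from plan import *
P,_=look('w5',['drum','shaft_tip'])
g=cv2.cvtColor(cv2.imread('pics/w5.png'),cv2.COLOR_BGR2GRAY)
n,_,st,c=cv2.connectedComponentsWithStats(((g<50)*255).astype(np.uint8))
for i in range(1,n):
    if 60<st[i,4]<900: print(c[i].round(1),st[i].tolist())
print('exp',[proj(P,v[:3]+A@np.array([.0545*np.cos(t),.0545*np.sin(t),.01])).round(0).tolist() for t in v[4]+np.radians(np.arange(30,360,30))])
E
```

```text
s [-0.0007827   0.00112156  0.14965918] rel [-0.05  0.02  4.99 -0.03 -0.01 -0.02] F tool [-0.  -0.8  0. ] M [ 0.21  0.08 -0.  ] [-0.06  0.11  1.67 -0.05  0.93 -0.25] 0.09379340582987862
w5 drum [([316.1, 216.8], 0.82)]
w5 shaft_tip [([316.9, 240.5], 0.57)]
[290.3   6.5] [276, 0, 32, 14, 212]
[320.8 155.7] [311, 146, 20, 21, 323]
[287.  162.4] [277, 152, 20, 21, 314]
[353.2 167.1] [343, 157, 21, 21, 313]
[215.5 195.5] [208, 174, 16, 44, 257]
[262. 185.] [253, 176, 19, 19, 292]
[374.6 192.8] [365, 183, 20, 20, 300]
[309.6 198.4] [289, 194, 45, 19, 160]
[252.6 215.9] [243, 207, 20, 19, 300]
[260.5 247.1] [251, 238, 20, 19, 279]
[367.4 254.1] [358, 246, 19, 17, 257]
[282.  269.4] [273, 261, 19, 18, 258]
[342.8 273.8] [334, 266, 19, 17, 242]
[311.8 279.3] [303, 271, 18, 18, 243]
[460.4 289.2] [451, 274, 22, 33, 312]
[401.8 429.8] [387, 407, 31, 48, 600]
exp [[368.0, 193.0], [348.0, 170.0], [319.0, 160.0], [289.0, 166.0], [266.0, 186.0], [258.0, 214.0], [264.0, 242.0], [284.0, 263.0], [311.0, 272.0], [339.0, 267.0], [361.0, 249.0]]
```

View pics/w5.png

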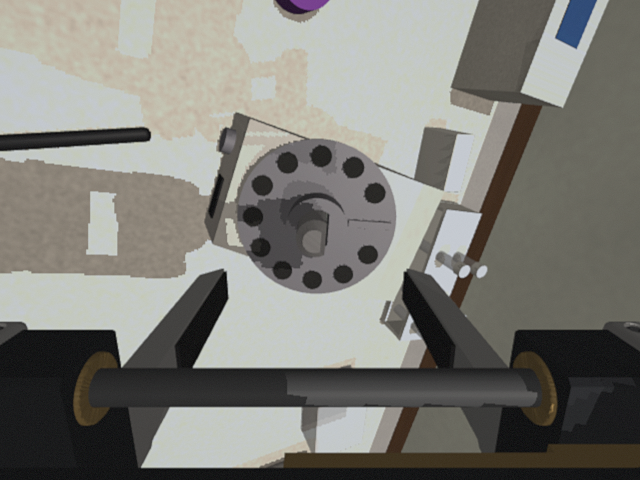

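The drum sits on the shaft with the rib at (370,221) in line with the shaft flat. I verify numerically that it is home.

```bash
cat > chk.py <<'E'
from plan import *
def gr(tag,box,lo,hi):
    g=cv2.cvtColor(cv2.imread(f'pics/{tag}.png'),cv2.COLOR_BGR2GRAY)
    n,_,st,c=cv2.connectedComponentsWithStats(((g<50)*255).astype(np.uint8))
    return np.array([c[i] for i in range(1,n) if lo<st[i,4]<hi and box[0]<c[i][0]<box[1] and box[2]<c[i][1]<box[3] and 0.8<st[i,2]/st[i,3]<1.25])
T3,P3=pickle.load(open('w3.pkl','rb'));p3=gr('w3',(250,390,150,295),80,400)
X=np.array([onz(P3,q,.01) for q in p3])[:,:2]
w=least_squares(lambda w:np.linalg.norm(X-w[:2],axis=1)-w[2],[.62,-.288,.055],loss='soft_l1',f_scale=.001).x
print(len(p3),w.round(4),(np.linalg.norm(X-w[:2],axis=1)-w[2]).round(4)); r=w[2]
a=np.degrees(np.arctan2(X[:,1]-w[1],X[:,0]-w[0]));print(np.sort(a%360).round(1))
T5,P5=pickle.load(open('w5.pkl','rb'));p5=gr('w5',(245,385,145,285),230,400);print(len(p5))
def mod(u):
    R=A@Ro.from_euler('xyz',u[3:]).as_matrix();t=np.radians(np.arange(30,360,30))
    return proj(P5,v[:3]+A@u[:3]+(R@np.array([r*np.cos(t),r*np.sin(t),0*t])).T)
def rs(u):
    m=mod(u);return np.concatenate([m[np.argmin(np.linalg.norm(m-q,axis=1))]-q for q in p5])
u=least_squares(rs,[0,0,.01,0,0,v[4]]).x
print('pos mm',u[:3]*1000,'rot deg',np.degrees(u[3:]),np.abs(rs(u)).max())
E
python3 chk.py
```

```text
12 [ 0.6243 -0.2852  0.06  ] [-0.0001 -0.     -0.0001 -0.      0.      0.0001 -0.043   0.0002  0.0002
  0.0002  0.0002  0.0003]
[ 26.1  56.  115.9 146.  176.2 206.2 235.9 266.3 296.4 326.1 352.7 356.3]
11
pos mm [ 1.5278079 -1.1366278 12.2518208] rot deg [ 0.24992497 -0.34021363 16.57171528] 0.23570844932729074
```

The drum is home: the disc is parallel to within 0.4°, the flat is at 16.6° and it met hard contact. Next is the collar.

```bash
python3 - <<'E'
from plan import *
Rc,pc=tool();Rf=Ro.from_euler('xyz',[np.pi,0,np.radians(135)]).as_matrix()
print(rel(Rf,np.array([.61,.311,.22]),Rc,pc), rel(Rf,np.array([.60,.15,.27]),Rc,pc))
E
```

```text
[10.48  2.35  0.92  3.35  2.53 -5.42] [ 5.06  1.52 -0.4   3.35  2.53 -5.42]
```

Call:
step_arm([
  [[5,1.5,-0.4,3.35,2.53,-5.42],[5,1.5,-0.4,3.35,2.53,-5.42],[5,1.5,-0.4,3.35,2.53,-5.42],[10.5,2.35,0.9,3.35,2.53,-5.42],[10.5,2.35,0.9,3.35,2.53,-5.42],[10.5,2.35,0.9,3.35,2.53,-5.42],[10.5,2.35,0.9,3.35,2.53,-5.42],[10.5,2.35,0.9,3.35,2.53,-5.42]],
])

```text
time_s: 11.35
ee_pos: [0.6097, 0.3143, 0.2191]
eef_rot: [-3.14, -0.0, 2.357]
force: [0.3, -0.6, 0.4]
grip_width: 0.094
grip_force: 0.0
```

Call:
step_arm([
  [[0,0,0,0,0,0],[0,0,0,0,0,0],[0,0,0,0,0,0],[0,0,0,0,0,0]],
])

```text
time_s: 11.68
ee_pos: [0.6102, 0.3107, 0.2221]
eef_rot: [3.14, 0.001, 2.355]
force: [0.4, -0.7, 0.2]
grip_width: 0.0939
grip_force: 0.0
```

```bash
python3 - <<'E'
from look import *
P,r=look('w6',['collar_mid','collar'])
print(tool(),[onz(P,d['at'],.017).round(4) for d in r['collar_mid']],[onz(P,d['at'],0).round(4) for d in r['collar']])
ctr=proj(P,np.array([.6241,.2973,.034]));print(ctr)
x,y=int(ctr[0])-45,int(ctr[1])-45;print(x,y)
im=cv2.imread('pics/w6.png')[y:y+90,x:x+90];cv2.imwrite('pics/w6c.png',cv2.resize(im,(540,540),interpolation=cv2.INTER_CUBIC))
E
```

```text
w6 collar_mid [([262.3, 289.2], 0.94), ([374.1, 291.9], 0.92), ([314.1, 219.8], 0.62)]
w6 collar [([314.0, 221.3], 0.92), ([375.4, 289.0], 0.87), ([260.0, 288.0], 0.84)]
(array([[-7.06060813e-01,  7.08146789e-01,  2.50077570e-03],
       [ 7.08149824e-01,  7.06062007e-01,  5.18988209e-04],
       [-1.39818287e-03,  2.13736111e-03, -9.99996738e-01]]), array([0.61019831, 0.3107947 , 0.22251574])) [array([0.6359, 0.1979, 0.017 ]), array([0.7303, 0.287 , 0.017 ]), array([0.6201, 0.2989, 0.017 ])] [array([0.6241, 0.2946, 0.    ]), array([0.7363, 0.2873, 0.    ]), array([0.6364, 0.1897, 0.    ])]
[315.7134597  227.21922211]
270 182
```

View pics/w6c.png

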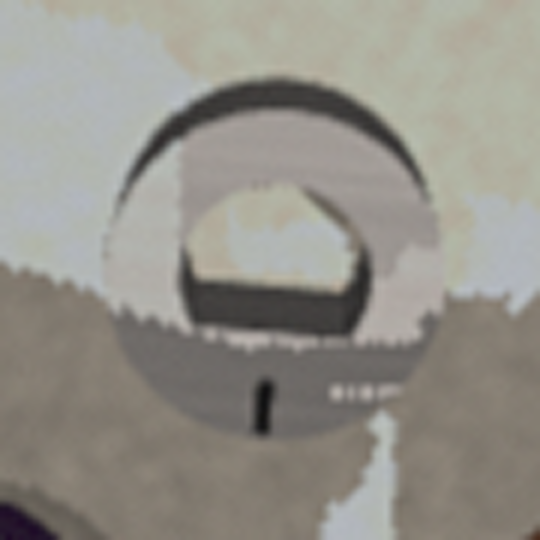

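The close crop shows the grey steel collar, centre of top at full-image (315.3,227.6), with its mark at (314,249.8). I triangulate it with w1.

```bash
python3 - <<'E'
from plan import *
P1=pickle.load(open('w1.pkl','rb'))[1];P6=pickle.load(open('w6.pkl','rb'))[1]
print(tri([(P1,(311.9,234.6)),(P6,(315.25,227.6)),]))
c=onz(P6,(315.25,227.6),.034);m=onz(P6,(314,249.8),.034);d=m-c;print(c,np.degrees(np.arctan2(d[1],d[0])),np.hypot(*d[:2]))
Rc,pc=tool();Rf=Ro.from_euler('xyz',[np.pi,0,np.radians(135)]).as_matrix()
print(rel(Rf,np.array([c[0],c[1],.010]),Rc,pc))
E
```

```text
(array([0.62340596, 0.29724558, 0.03680853]), [[-0.1, 0.1], [-0.0, -0.1]])
[0.62404671 0.2966611  0.034     ] -48.21885100339791 0.024679478999623264
[-0.65 -0.02  7.08  0.02  0.01 -0.01]
```

Call:
step_arm([
  [[-0.65,0,2,0,0,0],[-0.65,0,4,0,0,0],[-0.65,0,6,0,0,0],[-0.65,0,6,0,0,0],[-0.65,0,6.7,0,0,0],[-0.65,0,7.05,0,0,0],[-0.65,0,7.05,0,0,0],[-0.65,0,7.05,0,0,0]],
])

```text
time_s: 12.5
ee_pos: [0.6249, 0.2981, 0.0124]
eef_rot: [3.138, 0.002, 2.356]
force: [0.6, -0.5, 0.5]
grip_width: 0.0942
grip_force: 0.0
```

Call:
step_arm([
  [[0,0,0,0,0,0],[0,0,0,0,0,0],[0,0,0,0,0,0],[0,0,0,0,0,0],[0,0,0,0,0,0],[0,0,0,0,0,0],[0,0,0,0,0,0]],
], grip=0, squeeze=50)

```text
time_s: 13.08
ee_pos: [0.6242, 0.2982, 0.0108]
eef_rot: [3.14, 0.001, 2.356]
force: [-1.5, -0.5, 4.0]
grip_width: 0.0592
grip_force: 50.0
```

```bash
python3 - <<'E'
from plan import *
R0,p0=tool();print(p0,ctrl.get_obs()['eef_rot'],R0[:,1]@(np.array([.624,.2967,0])-p0)*1000,R0[:,0]@(np.array([.624,.2967,0])-p0)*1000)
off=A[:,1]*.001
Rf,pf=goal(-48.2,Ro.from_euler('xyz',[np.pi,0,np.radians(135)]).as_matrix(),.110,.010)
print(rel(Rf,pf+off,R0,p0),pf)
E
```

```text
[0.62417534 0.29818095 0.01083186] [3.13965891e+00 1.21690412e-03 2.35610248e+00] -1.1920297209679984 -0.9101320009277699
[-6.97 -7.63 -7.1  -0.62 -4.27 -9.2 ] [ 0.60958395 -0.01271168  0.22377347]
```

Call:
step_arm([
  [[0,0,-4,0,0,0],[0,0,-4,0,0,0],[0,0,-4,0,0,0],[-7,-7.6,-9,-0.62,-4.27,-9.2],[-7,-7.6,-9,-0.62,-4.27,-9.2],[-7,-7.6,-9,-0.62,-4.27,-9.2],[-7,-7.6,-9,-0.62,-4.27,-9.2],[-7,-7.6,-9,-0.62,-4.27,-9.2]],
])

```text
time_s: 13.75
ee_pos: [0.6152, 0.1091, 0.2213]
eef_rot: [-3.102, 0.262, 2.937]
force: [1.9, -0.6, -2.2]
grip_width: 0.0594
grip_force: 50.0
```

```bash
sed -i 's/s\*1//; s/v\[:3\]+A\[:,2\]\*(s+off)/v[:3]+A[:,1]*.001+A[:,2]*(s+off)/' plan.py; python3 st.py -48.2 .0108 2.3561 .115
```

```text
s [-0.00954765  0.11618454  0.11552456] rel [-0.48 -3.82  0.17 -0.27 -1.68 -3.63] F tool [-3.3 -5.5 -0.7] M [ 0.28  0.02 -0.04] [ 0.17  0.32  1.47 -0.15  1.12 -1.15] 0.059274266092379915
```

Call:
step_arm([
  [[-0.48,-3.82,-0.2,-0.27,-1.68,-3.63],[-0.48,-3.82,-0.2,-0.27,-1.68,-3.63],[-0.48,-3.82,0.1,-0.27,-1.68,-3.63],[-0.48,-3.82,0.17,-0.27,-1.68,-3.63],[-0.48,-3.82,0.17,-0.27,-1.68,-3.63],[-0.48,-3.82,0.17,-0.27,-1.68,-3.63],[-0.48,-3.82,0.17,-0.27,-1.68,-3.63]],
])

```text
time_s: 14.38
ee_pos: [0.6058, -0.0037, 0.2239]
eef_rot: [-2.996, 0.403, -2.938]
force: [0.6, 0.0, -2.6]
grip_width: 0.0597
grip_force: 50.0
```

```bash
python3 st.py -48.2 .0108 2.3561 .042
```

```text
s [-0.0044902   0.00855253  0.11149791] rel [-0.08 -0.29  2.32  0.02 -0.09 -0.18] F tool [1.  0.2 3.5] M [-0.15  0.43  0.05] [-0.05  0.18  1.68 -0.06  0.85 -1.76] 0.05903912072298513
```

Call:
step_arm([
  [[-0.08,-0.29,0.3,0,-0.09,-0.18],[-0.08,-0.29,0.4,0,-0.09,-0.18],[-0.08,-0.29,0.4,0,-0.09,-0.18],[-0.08,-0.29,0.4,0,-0.09,-0.18],[-0.08,-0.29,0.4,0,-0.09,-0.18]],
])

```text
time_s: 14.85
ee_pos: [0.614, -0.0127, 0.2153]
eef_rot: [-2.987, 0.41, -2.914]
force: [-0.5, 0.2, -2.8]
grip_width: 0.0591
grip_force: 50.0
```

```bash
python3 st.py -48.2 .0108 2.3561 .042
```

```text
s [0.00043858 0.00053011 0.09976153] rel [0.01 0.02 1.93 0.02 0.01 0.01] F tool [1.2 1.  2.9] M [-0.2   0.48  0.03] [-0.07  0.2   1.68 -0.05  0.82 -1.81] 0.05895300511781493
```

Call:
step_arm([
  [[0,0.02,0.3,0,0,0],[0,0.02,0.6,0,0,0],[0,0.02,0.8,0,0,0],[0,0.02,1.0,0,0,0],[0,0.02,1.2,0,0,0],[0,0.02,1.35,0,0,0],[0,0.02,1.5,0,0,0],[0,0.02,1.5,0,0,0]],
])

```text
time_s: 15.57
ee_pos: [0.6327, -0.0156, 0.1732]
eef_rot: [-2.987, 0.409, -2.914]
force: [-0.2, 0.5, -3.0]
grip_width: 0.0591
grip_force: 50.0
```

```bash
python3 st.py -48.2 .0108 2.3561 .042
```

```text
s [-2.84229997e-05  6.50316077e-04  5.40500986e-02] rel [-0.    0.01  0.4   0.02  0.    0.01] F tool [1.5 0.9 2.6] M [-0.18  0.43  0.02] [-0.07  0.29  1.68 -0.05  0.74 -1.81] 0.059578037572467615
```

No lateral force. I push on to contact.

Call:
step_arm([
  [[0,0,0.15,0,0,0],[0,0,0.25,0,0,0],[0,0,0.32,0,0,0],[0,0,0.38,0,0,0],[0,0,0.42,0,0,0],[0,0,0.42,0,0,0]],
])

```text
time_s: 16.12
ee_pos: [0.6379, -0.0163, 0.163]
eef_rot: [-2.987, 0.41, -2.914]
force: [-2.8, 1.0, -1.8]
grip_width: 0.0594
grip_force: 50.0
```

```bash
python3 st.py -48.2 .0108 2.3561 .042
```

```text
s [0.00021471 0.00072444 0.04204309] rel [0.   0.01 0.   0.01 0.01 0.01] F tool [ 3.2  0.6 -0.6] M [-0.27  0.77  0.  ] [-0.07  0.31  1.67 -0.05  0.72 -1.81] 0.059345613204325826
```

Call:
step_arm([
  [[0,0,0.04,0,0,0],[0,0,0.08,0,0,0],[0,0,0.08,0,0,0],[0,0,0.08,0,0,0]],
])

```text
time_s: 16.5
ee_pos: [0.6383, -0.0163, 0.1629]
eef_rot: [-2.987, 0.41, -2.914]
force: [-31.0, 0.7, 24.8]
grip_width: 0.0589
grip_force: 50.0
```

```bash
python3 st.py -48.2 .0108 2.3561 .042
```

```text
s [0.00044839 0.00078078 0.04179617] rel [ 0.01  0.01 -0.01  0.01  0.01  0.01] F tool [ 16.7   2.7 -35.4] M [-1.24  3.38  0.02] [-0.07  0.31  1.67 -0.05  0.72 -1.81] 0.059000107793594395
```

Call:
step_arm([
  [[0,0,-0.07,0,0,0],[0,0,-0.07,0,0,0]],
])

```text
time_s: 16.72
ee_pos: [0.6382, -0.0163, 0.1633]
eef_rot: [-2.986, 0.411, -2.914]
force: [0.3, 0.5, -3.4]
grip_width: 0.0592
grip_force: 50.0
```

Call:
step_arm([
  [[0,0,0,0,0,0],[0,0,0,0,0,0],[0,0,0,0,0,0],[0,0,0,0,0,0],[0,0,0,0,0,0],[0,0,0,0,0,0]],
], grip=0.9)

```text
time_s: 17.22
ee_pos: [0.6382, -0.0163, 0.1626]
eef_rot: [-2.986, 0.41, -2.914]
force: [0.7, 0.2, -0.5]
grip_width: 0.0846
grip_force: 0.0
```

Call:
step_arm([
  [[0,0,-1,0,0,0],[0,0,-2,0,0,0],[0,0,-3,0,0,0],[0,0,-4,0,0,0],[0,0,-4,0,0,0],[0,0,-4,0,0,0],[0,0,-4,0,0,0]],
])

```text
time_s: 17.8
ee_pos: [0.5879, -0.0089, 0.2705]
eef_rot: [-2.987, 0.409, -2.914]
force: [-0.0, -0.2, -1.3]
grip_width: 0.0845
grip_force: 0.0
```

```bash
python3 - <<'E'
from h import *
a=ctrl.camera('scene')[210:340,260:430,::-1];T=tool();w=ctrl.camera('wrist')[130:300,220:420,::-1]
a=cv2.resize(a,(400,306),interpolation=cv2.INTER_CUBIC);w=cv2.resize(w,(400,340),interpolation=cv2.INTER_CUBIC)
o=np.zeros((340,800,3),np.uint8);o[:306,:400]=a;o[:,400:]=w;cv2.imwrite('pics/fin.png',o)
E
```

```text
(no output)
```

View pics/fin.png

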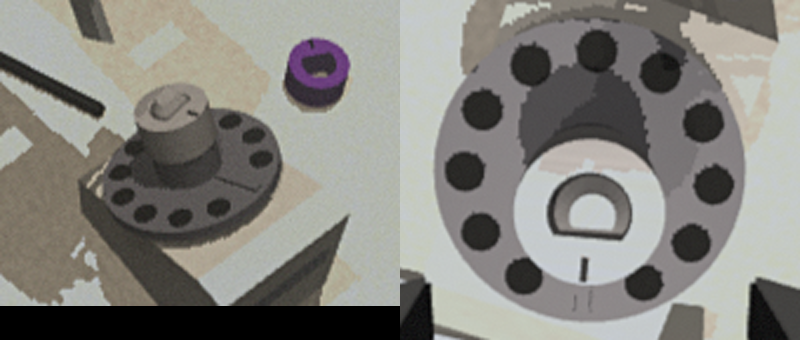

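The picture shows the collar on the hub at fin (588,213). Its mark at (584,268) is in line with the drum rib and the shaft flat, and the shaft tip protrudes.

```bash
python3 -c "
from station import ctrl
print(ctrl.hand_in())"
```

```text
the job is handed in; nothing more can be done
None
```

I put the drum fully home on the fitted spacer and the collar fully home on its hub, both flats matched to the shaft, and handed the job in at about 18 s; the call returned no verdict.

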